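Set the length stop to the sample spacer

TASK

Loosen the knob of the sliding stop on the jig, slide the stop along its rods so that the steel spacer lying there is held snug between the stop and the end block with no gap at either end, and tighten the knob fully again. Then lift the spacer out and drop it into the rectangular tray, leaving the stop clamped where you set it; do not knock the round tin, the short ring of tube, the piston or the tray about.

Things in the scene. Friction and masses are not known exactly. Their poses are not given: they have to be found in the camera images.
- jig: Length-stop jig, fixed. Base plate 110 (x) x 340 (y) x 14 mm; origin: centre of its underside, y along the rods. Two steel rods, 10 mm thick, axes at x = -9 and +9 mm, 60 mm above the bench. Steel END BLOCK (50 x 25 mm, top at 100 mm) at the +y end, inner face at y = +130 mm. Lower block (top at 75 mm) at the -y end, inner face at y = -155 mm.
- stop (a joint): Position (m) of the sliding stop, growing along jig +y towards the end block, 0 to 0.2. Aluminium block, 56 (x) x 60 (y) mm, from 47 to 95 mm above the bench, centred on the rods at jig y = -125 mm + this value. 0.165 when the spacer is snug between it and the end block. Held fast while clamped; free, it slides with about 2 N.
- stop_face (a point): Centre of the stop's pushing face (towards the end block), at the height of the spacer's axis, 79 mm above the bench. Axes as the jig.
- knob (a joint): Angle of the stop's clamp knob (rad): 0 = fully tight (hard stop), 1.3 = fully loose (hard stop). Grows anticlockwise as seen looking at the knob. The clamp bites below about 0.6; turning takes about 0.1 to 0.2 N m.
- knob_grip (a point): Grip point of the black clamp knob on the stop's corner; it leans 35 deg from vertical, midway between jig -x and -y. Bar grip 42 long, 14 thick, 32 mm high on a 40 mm disc; the point is on the axis, 23 mm above the disc, 7 mm below the bar's top, 119 mm above the bench. z = knob axis, outward; x = along the bar; y = across it. At 0.65 rad the bar points straight up the slope.
- spacer: Sample spacer: steel tube 32 mm in diameter, 60 mm long, 0.2 kg, lying in the valley on top of the two rods between the stop and the end block, its axis 79 mm above the bench. Origin at its middle; its y axis runs along the tube.
- tray: Rectangular open dark steel tray, 110 (x) x 160 (y) x 40 mm high, walls 4 mm, 0.5 kg, loose. Origin at the centre of its underside; inner floor 4 mm above.
- tin: Bystander: round open tin, 90 mm in diameter, 70 mm high. Origin at the centre of its underside.
- offcut: Bystander: standing ring of tube, 48 mm in diameter, 45 mm high. Origin at the centre of its underside.
- piston: Bystander: aluminium piston, 60 mm in diameter, 52 mm high, beyond the end block. Origin at the centre of its underside.
Mind the look-alikes: they are no part of the job. Leave any blue look-alike of the spacer alone. Of the things that look like the tray, the larger one is meant.

How it is judged (in metres and radians):
On the way:
1. the spacer lies snug between end block and stop (gaps under 2.5 mm) with the knob turned fully tight (value of joint knob below 0.2 rad and value of joint stop between 0.1625 and 0.1675 m and y of spacer in the frame of jig above 0.0975 m and z of spacer in the frame of jig between 0.074 and 0.085 m and x of spacer in the frame of jig between -0.006 and 0.006 m), for 0.2 s.
At the end, for the whole second after the job is handed in: The spacer rests inside the upright tray (its middle within the walls and below the rim); the stop is still within 2.5 mm of the snug position (joint stop 0.1625 to 0.1675) and its knob is fully tight (below 0.2 rad) (value of joint knob below 0.2 rad and value of joint stop between 0.1625 and 0.1675 m and x of spacer in the frame of tray between -0.05 and 0.05 m and y of spacer in the frame of tray between -0.075 and 0.075 m and z of spacer in the frame of tray below 0.035 m and linear speed of spacer below 0.03 m/s and angle between tray's own z axis and vertical below 0.1 rad); the robot touches nothing.
It fails at once if a bystander (round tin, tube offcut, piston) is knocked more than 40 mm from its place (distance of any of tin, offcut, piston from where it was at the start of the episode above 0.04 m).
It fails at once if the tray is pushed more than 60 mm (distance of tray from where it was at the start of the episode above 0.06 m).
It also fails if it takes over 51 s, if anything falls off the work surface, if the arm or the gripper's body presses on something with over 40 N, if the wrist force passes 120 N, or if a joint passes its speed limit or range.

ROBOT

A 6-joint arm with a two-finger parallel gripper is mounted at the origin on the work surface. World frame = base frame: x ahead of the robot, y to its left, z up, the work surface at z = 0. Lengths are in m, angles in degrees, forces in N, time in s.
With the tool pointing down it reaches from about 0.35 to 0.875 m from the base axis. Payload 4.2 kg.
Tool frame: the origin (TCP) lies midway between the tips of the shut fingers; the grasp point (between the pads) lies 19 mm behind it; z points along the fingers, y is the line along which they close (so a half turn about z gives the same grasp; the last joint's range is limited). The gripper opens to 87 mm and grips with 3 to 60 N. Pads are 19 mm wide; open, the fingers measure 117 mm over their backs; the gripper's body (75 mm by 190 mm) begins 51 mm behind the grasp point.
Start: joints at [84.775, 22.042, 0.453, 0, -68.411, -14.817], TCP at [0.214, 0.587, 0.199] pointing down, gripper open.
Joint ranges: [-179.83, 179.83], [-69.29, 118.12], [-61.27, 80.66], [-181.25, 117.63], [-171.15, -9.14], [-177.46, 177.46]. Speed limits (degrees/s): [159.86, 159.86, 180, 180, 180, 180].

INTERFACE

Orientations are given as a 3x3 rotation matrix whose columns are the frame's x, y, z axes.
In Python, from station import * gives the robot as it stands.
- The arm moves only by the tool move_arm, never from a script. Its argument "targets" is text: rows parted by semicolons, each of 4 numbers parted by spaces: the shift along the world's x, y, z in units of 25 mm (1.0 is 25 mm), then the turn about the world's z in units of 5 degrees (1.0 is 5 degrees). In form: tx ty tz spin; .... A call has 1 to 10 rows; each row shifts and turns the commanded pose from where the row before left it; what a row does not reach is not made up. A row lasts 1/12 s, in which the tool goes at most 41.7 mm and 7.16 degrees, less where a joint would pass 70% of its speed; a pose out of reach is approached as far as the arm can. A call is refused whole if a number of a shift passes 1 or a number of a turn 1, either way. A call with a gripper value outside its range is refused whole. "gripper" is the finger opening in mm, from 0 to 87, set as the call begins (left out, the last holds). The fingers move at their own pace and stop on an object; the grip force is fixed at half the most. Time passes only in rows, so rows that do not move let the fingers close. It gives the time, the measured TCP pose, the force, the opening and the grip force at its end, in the units of the state.
- sense(): the state, without advancing time (a new reading comes with each control period).
- capture(name): name is "scene" or "top"; returns a dict with "image" (420x560x3 uint8, blue, green, red), "fx", "fy", "cx", "cy" (pixels), "world_from_camera" (4x4, takes a point from camera to world coordinates). Camera axes: x right, y up, looking along -z (the intrinsics and any distortion apply to the point x, -y, -z); pixel columns grow to the right and rows downward; lengths in m; the calibration is good to about 2 mm. A picture is of the moment at which its call begins. There is no depth.
- finish_job(): hands the job in; it is judged then, once.
The state is a dict: "time_s": time; "joints": joint angles; "joint_velocities": joint speeds; "effort": joint torques, N m; "tcp_pos": TCP position; "ee_rot": TCP orientation; "wrist_force": force on the tool from outside, world axes, zero at the start; "moment": the same for the moment, N m; "gripper_width": opening from 0.0 (shut) to 1.0 (fully open); "gripper_force": force on a finger pad.
Only numpy, scipy, OpenCV 4.12 (cv2) and the standard library are available. Lean on these libraries where they do the work, as an engineer would, in place of code of your own. Each camera call takes 0.05 s, during which the arm holds its last target. There are 200 camera calls.

## Working session

There is one attempt and no reset: what is moved stays moved. The work goes in short steps, Python scripts to look and compute and a tool call to move; the robot and the scene stay as the last step left them, time stands still between calls to the robot, and variables do not carry over. Pictures are saved under pics/ and viewed, at most 10 in all, crops included, and the job is handed in when it is done.

Besides the shell and the picture viewer there is one more tool, called after "Request:" as a command line: name --argument value ..., lists and objects as JSON in quotes. move_arm: Moves the arm, as the interface text tells. Its arguments: {"type":"object","properties":{"targets":{"type":"string"},"gripper":{"type":"number"}},"required":["targets"]}

```bash
mkdir -p pics; cat > h.py <<'E'
from station import *
import numpy as np, cv2, pickle
def snap(n,f):
    c=capture(n); cv2.imwrite(f"pics/{f}.png",c["image"]); pickle.dump(c,open(f"pics/{f}.pkl","wb")); return c
def load(f): return pickle.load(open(f"pics/{f}.pkl","rb"))
def ray(c,u,v):
    T=np.array(c["world_from_camera"]); d=np.array([(u-c["cx"])/c["fx"],-(v-c["cy"])/c["fy"],-1])
    return T[:3,3],T[:3,:3]@d
def onz(c,u,v,z):
    o,d=ray(c,u,v); return o+d*(z-o[2])/d[2]
def proj(c,p):
    T=np.array(c["world_from_camera"]); q=T[:3,:3].T@(np.array(p)-T[:3,3]); return c["cx"]+c["fx"]*q[0]/-q[2], c["cy"]+c["fy"]*q[1]/q[2]
E
python3 - <<'E'
from h import *
for n in("top","scene"):
    c=snap(n,n+"0"); print({k:v for k,v in c.items() if k!="image"})
    cv2.imwrite(f"pics/{n}0.png",cv2.resize(c["image"],(784,588),interpolation=cv2.INTER_CUBIC))
print(sense())
E
```

```text
{'fx': 460.51199312689243, 'fy': 460.51199312689243, 'cx': 281.2356979152976, 'cy': 208.96486634006544, 'world_from_camera': array([[ 0.00578399,  0.9984014 , -0.05622449,  0.42766267],
       [-0.99993133,  0.00634762,  0.00985119, -0.01034253],
       [ 0.01019233,  0.05616365,  0.99836955,  1.24547642],
       [ 0.        ,  0.        ,  0.        ,  1.        ]])}
{'fx': 546.4918200405716, 'fy': 546.4918200405716, 'cx': 275.0436065381416, 'cy': 219.27531727950068, 'world_from_camera': array([[-0.00644103, -0.74776455,  0.66393275,  1.37909745],
       [ 0.99993844, -0.01081505, -0.00247988, -0.02411909],
       [ 0.00903483,  0.6638759 ,  0.74778818,  1.07052147],
       [ 0.        ,  0.        ,  0.        ,  1.        ]])}
{'time_s': 0.1, 'joints': array([ 8.47728418e+01,  2.20844991e+01,  3.89322002e-01, -2.43225575e-02,
       -6.84116788e+01, -1.48162827e+01]), 'joint_velocities': array([-0.04811035, -0.10184967,  0.15190875,  0.06529601,  0.01143417,
        0.01942686]), 'effort': array([-6.59493271e-04, -3.91691208e+01,  1.87934625e+01,  4.23190132e+00,
        1.34722661e-02, -6.60255978e-05]), 'tcp_pos': array([0.21400275, 0.58661135, 0.19820288]), 'ee_rot': array([[ 9.39379393e-01, -3.42879044e-01, -5.62994507e-04],
       [-3.42879492e-01, -9.39377633e-01, -1.82123747e-03],
       [ 9.55997155e-05,  1.90387222e-03, -9.99998183e-01]]), 'wrist_force': array([-0.78029494, -0.82250971, -0.85419095]), 'moment': array([-0.0299971 , -0.00186663,  0.02817598]), 'gripper_force': 0.0, 'gripper_width': 1.0001566234348447}
```

View pics/top0.png

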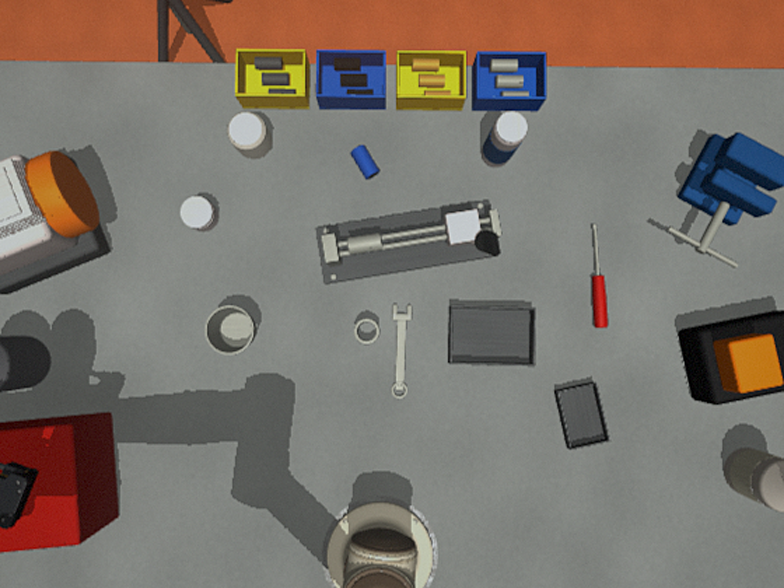

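View pics/scene0.png

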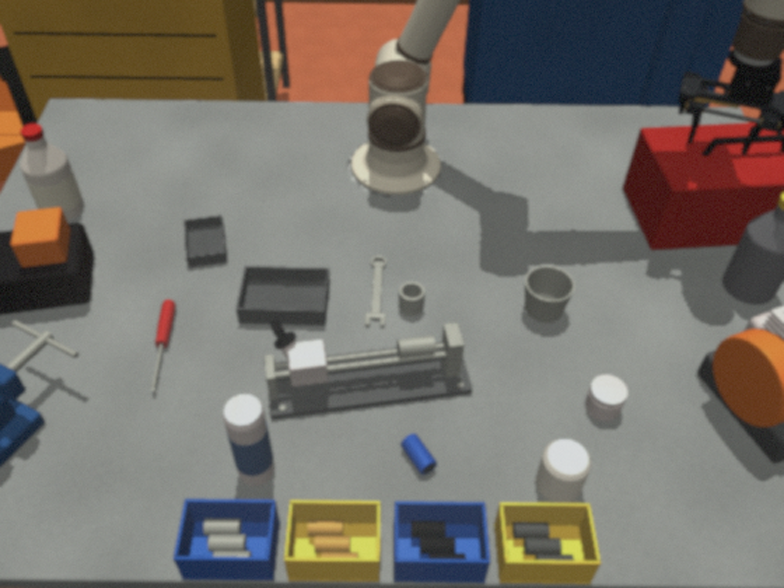

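The top view shows the jig tilted about 10°. Its end block is on the left near (330,247), the knob on the right at (487,243), and the larger tray at (491,333). Next I'll take enlarged crops.

```bash
python3 - <<'E'
from h import *
def crop(f,x0,y0,w,h,s,o):
    im=load(f)["image"][y0:y0+h,x0:x0+w]; im=cv2.resize(im,None,fx=s,fy=s,interpolation=cv2.INTER_CUBIC)
    cv2.imwrite(f"pics/{o}.png",im)
crop("top0",220,135,160,75,5,"ctop")
crop("scene0",165,185,180,120,4.4,"cscene")
E
```

```text
(no output)
```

View pics/ctop.png

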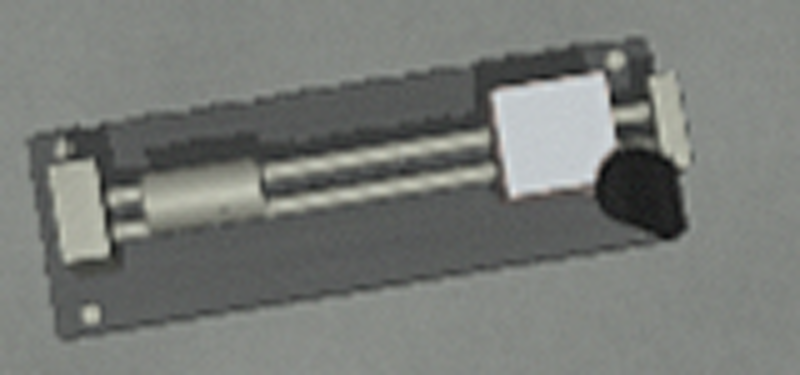

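View pics/cscene.png

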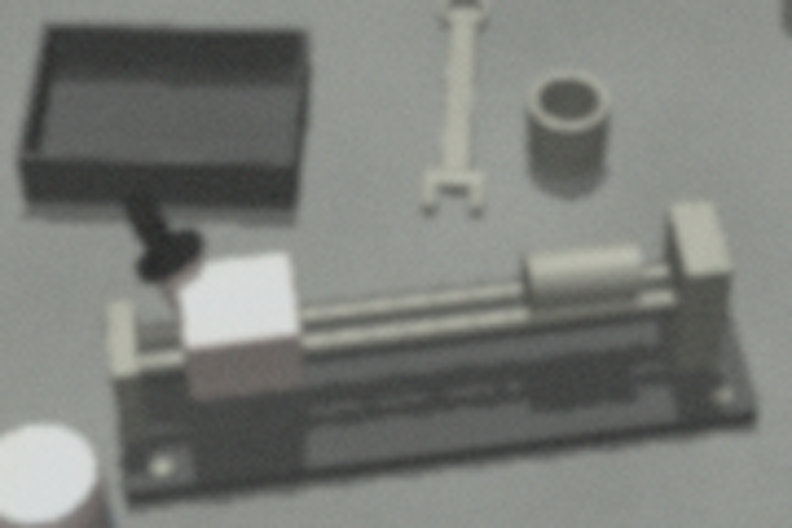

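```bash
cat >> h.py <<'E'
def J(p,jx,jy,a): 
    c,s=np.cos(a),np.sin(a); return np.array([jx+c*p[0]-s*p[1],jy+s*p[0]+c*p[1],p[2]])
E
python3 - <<'E'
from h import *
from scipy.optimize import least_squares
T=load("top0");S=load("scene0")
t=lambda u,v:(220+u/5,135+v/5); s=lambda u,v:(165+u/4.4,185+v/4.4)
F=[(T,t(30,135),(.055,.17,.014)),(T,t(62,338),(-.055,.17,.014)),(T,t(645,40),(.055,-.17,.014)),
(T,t(50,165),(.025,.155,.1)),(T,t(97,158),(.025,.13,.1)),(T,t(108,258),(-.025,.13,.1)),(T,t(66,265),(-.025,.155,.1)),
(S,s(125,503),(.055,-.17,0)),(S,s(757,425),(.055,.17,0)),(S,s(668,208),(-.025,.13,.1)),(S,s(717,203),(-.025,.155,.1)),(S,s(733,272),(.025,.155,.1)),(S,s(682,275),(.025,.13,.1))]
G=[(T,t(492,92),(.028,.03,.095)),(T,t(603,72),(.028,-.03,.095)),(T,t(512,198),(-.028,.03,.095)),
(S,s(290,253),(-.028,.03,.095)),(S,s(298,333),(.028,.03,.095)),(S,s(190,343),(.028,-.03,.095))]
def res(p):
    r=[np.subtract(proj(c,J(q,*p[:3])),uv) for c,uv,q in F]
    r+=[np.subtract(proj(c,J((q[0],q[1]+p[3]-.125,q[2]),*p[:3])),uv) for c,uv,q in G]
    return np.ravel(r)
o=least_squares(res,[.55,0,.17,0.01],loss="soft_l1"); print(o.x,np.degrees(o.x[2])); print(res(o.x).reshape(-1,2).round(1).tolist())
p=o.x; np.save("jig.npy",p)
# pixel of predicted axis etc; back-project knob features in jig frame
Rm=np.array([[np.cos(p[2]),-np.sin(p[2])],[np.sin(p[2]),np.cos(p[2])]])
def inj(P): q=Rm.T@(P[:2]-p[:2]); return np.r_[q,P[2]].round(4)
def tri(a,b):
    o1,d1=ray(T,*a);o2,d2=ray(S,*b); k=np.linalg.lstsq(np.c_[d1,-d2],o2-o1,rcond=None)[0]
    A=o1+d1*k[0];B=o2+d2*k[1]; return inj((A+B)/2),np.linalg.norm(A-B)
print("disc",tri(t(635,190),s(170,255)),"barend",tri(t(670,235),s(138,200)))
for uv in [t(145,198),t(263,190)]: print("spacer end",inj(onz(T,*uv,.085)))
for uv in [s(528,270),s(640,262)]: print("spacer end",inj(onz(S,*uv,.085)))
C=np.array([onz(T,u/1.4,v/1.4,.04) for u,v in [(449,304),(536,304),(534,365),(448,363)]]); print("tray",C.round(3).tolist(),C.mean(0))
E
```

```text
[ 0.59630937 -0.04859813  0.16347605  0.02472473] 9.366487768639931
[[-0.5, -0.1], [-0.7, -0.4], [1.0, -0.5], [-0.5, -0.7], [-0.0, -0.9], [0.8, -1.2], [-0.7, -1.0], [0.3, -0.3], [-0.2, -0.7], [-0.5, -2.0], [-1.2, -2.0], [-0.1, -1.2], [0.8, -0.6], [-0.5, -0.8], [0.8, -0.4], [-0.9, -0.2], [-0.1, -1.9], [0.6, -1.0], [-1.7, -0.0]]
disc (array([-0.0339, -0.1338,  0.091 ]), np.float64(0.0023310151925105714)) barend (array([-0.0607, -0.146 ,  0.1063]), np.float64(0.00032773941745574045))
spacer end [0.0013 0.1102 0.085 ]
spacer end [-0.004   0.0505  0.085 ]
spacer end [-0.0004  0.052   0.085 ]
spacer end [0.0031 0.1113 0.085 ]
tray [[0.475, -0.126, 0.04], [0.476, -0.289, 0.04], [0.362, -0.285, 0.04], [0.365, -0.124, 0.04]] [ 0.41927349 -0.20594453  0.04      ]
```

```bash
python3 - <<'E'
from h import *
from scipy.optimize import minimize
T=load("top0");S=load("scene0"); p=np.load("jig.npy")
a=np.array([-.4056,-.4056,.8192]);u=np.array([.579,.579,.5736]);h=np.array([-.7071,.7071,0])
K=6
def mask(c,x0,y0,w,hh):
    im=cv2.resize(c["image"][y0:y0+hh,x0:x0+w],None,fx=K,fy=K,interpolation=cv2.INTER_CUBIC).max(2); return im<48
R={"T":(T,330,155,40,35),"S":(S,182,222,35,35)}
M={k:mask(*v) for k,v in R.items()}
print({k:int(m.sum()/K/K) for k,m in M.items()})
def sil(k,q):
    c,x0,y0,w,hh=R[k]; g=np.array([q[0],q[1],.119]); th=q[2]-.65
    b=np.cos(th)*u+np.sin(th)*h; n=-np.sin(th)*u+np.cos(th)*h
    P1=[g+a*(-.023-d)+.02*(np.cos(t)*u+np.sin(t)*h) for d in(0,.008) for t in np.linspace(0,6.28,40)]
    P2=[g+i*.021*b+j*.007*n+kk*a for i in(-1,1) for j in(-1,1) for kk in(-.023,.007)]
    m=np.zeros((hh*K,w*K),np.uint8)
    for P in(P1,P2):
        X=np.array([proj(c,J(z,*p[:3])) for z in P]); X=(X-[x0,y0]+.5)*K+np.array(q[3:5] if k=="T" else q[5:7])*K*0
        cv2.fillPoly(m,[cv2.convexHull(X.astype(np.int32))],1)
    return m>0
def iou(q,k): s=sil(k,q); return (s&M[k]).sum()/(s|M[k]).sum()
for ks in(["T"],["S"],["T","S"]):
    best=max(((sum(iou((x,y,th),k) for k in ks)/len(ks),x,y,th) for x in np.arange(-.056,-.033,.002) for y in np.arange(-.16,-.134,.002) for th in(0,.3,.6)))
    print(ks,best)
E
```

```text
{'T': 231, 'S': 23}Traceback (most recent call last):
  File "<stdin>", line 23, in <module>
  File "<stdin>", line 23, in <genexpr>
  File "<stdin>", line 23, in <genexpr>
  File "<stdin>", line 21, in iou
  File "<stdin>", line 18, in sil
ValueError: operands could not be broadcast together with shapes (80,2) (0,)
```

Request:
move_arm --targets "0.5 -0.9 0.2 -0.9;0.5 -0.9 0.2 -0.9;0.5 -0.9 0 -0.9;0.5 -0.9 0 -0.9;0.5 -0.9 0 -0.9;0.5 -0.9 0 -0.9;0.5 -0.9 0 -0.9;0.5 -0.9 0 -0.9;0.5 -0.9 0 -0.9;0.5 -0.9 0 -0.9" --gripper 87

```text
time_s: 0.93
tcp_pos: [0.3394, 0.3607, 0.2088]
ee_rot: [[0.419, -0.908, -0.001], [-0.908, -0.419, -0.001], [0.0, 0.001, -1.0]]
wrist_force: [0.9, 0.6, -0.2]
gripper_width: 0.996
gripper_force: 0.0
```

```bash
cat > k.py <<'E'
from h import *
T=load("top0");S=load("scene0"); p=np.load("jig.npy")
a=np.array([-.4056,-.4056,.8192]);u=np.array([.579,.579,.5736]);h=np.array([-.7071,.7071,0])
K=6
def mask(c,x0,y0,w,hh,t):
    return cv2.resize(c["image"][y0:y0+hh,x0:x0+w],None,fx=K,fy=K,interpolation=cv2.INTER_CUBIC).max(2)<t
R={"T":(T,330,155,40,35,48),"S":(S,182,222,35,35,62)}
M={k:mask(*v) for k,v in R.items()}
M["S"][:int(8*K)]=0
def sil(k,q):
    c,x0,y0,w,hh,_=R[k]; g=np.array([q[0],q[1],.119]); th=q[2]-.65
    b=np.cos(th)*u+np.sin(th)*h; n=-np.sin(th)*u+np.cos(th)*h
    P1=[g+a*(-.023-d)+.02*(np.cos(t)*u+np.sin(t)*h) for d in(0,.008) for t in np.linspace(0,6.28,40)]
    P2=[g+i*.021*b+j*.007*n+kk*a for i in(-1,1) for j in(-1,1) for kk in(-.023,.007)]
    m=np.zeros((hh*K,w*K),np.uint8)
    for P in(P1,P2):
        X=np.array([proj(c,J(z,*p[:3])) for z in P]); X=(X-[x0,y0]+.5)*K
        cv2.fillPoly(m,[cv2.convexHull(X.astype(np.int32))],1)
    if k=="S": m[:int(8*K)]=0
    return m>0
def iou(q,k): s=sil(k,q); return (s&M[k]).sum()/(s|M[k]).sum()
for ks in(["T"],["S"],["T","S"]):
    print(ks,max(((sum(iou((x,y,th),k) for k in ks)/len(ks),x,y,th) for x in np.arange(-.056,-.033,.002) for y in np.arange(-.16,-.134,.002) for th in(0,.3,.6))))
    q=max(((sum(iou((x,y,th),k) for k in ks)/len(ks),x,y,th) for x in np.arange(-.056,-.033,.002) for y in np.arange(-.16,-.134,.002) for th in(0,.3,.6)))
print("world grip",J((q[1],q[2],.119),*p[:3]))
print({k:int(m.sum()/K/K) for k,m in M.items()}, {k:int(sil(k,q[1:]).sum()/K/K) for k in M})
cv2.imwrite("pics/k.png",np.hstack([cv2.resize(cv2.merge([M[k].astype(np.uint8)*255,sil(k,q[1:]).astype(np.uint8)*255,cv2.resize(R[k][0]["image"][R[k][2]:R[k][2]+R[k][4],R[k][1]:R[k][1]+R[k][3]],None,fx=K,fy=K).max(2)]),(390,390)) for k in M]))
E
python3 k.py
```

```text
['T'] (np.float64(0.8126691390197455), np.float64(-0.04199999999999999), np.float64(-0.144), 0.3)
['S'] (np.float64(0.6276800770898578), np.float64(-0.04599999999999999), np.float64(-0.142), 0.3)
['T', 'S'] (np.float64(0.7041252646680621), np.float64(-0.04399999999999999), np.float64(-0.144), 0.3)
world grip [ 0.57633184 -0.1978392   0.119     ]
{'T': 231, 'S': 151} {'T': 269, 'S': 233}
```

Request:
move_arm --targets "0.5 -0.9 0 -0.9;0.5 -0.9 0 -0.9;0.4 -0.9 0 -0.9;0.4 -0.9 0 -0.9;0.4 -0.9 0 -0.9;0.4 -0.9 0 -0.9;0.4 -0.9 0 -0.9;0.4 -0.9 0 -0.9;0.3 -0.9 0 -0.9;0.3 -0.9 0 -0.9"

```text
time_s: 1.77
tcp_pos: [0.4391, 0.1359, 0.2088]
ee_rot: [[-0.346, -0.938, -0.001], [-0.938, 0.346, -0.0], [0.0, 0.001, -1.0]]
wrist_force: [0.3, 0.6, 0.8]
gripper_width: 1.003
gripper_force: 0.0
```

View pics/k.png

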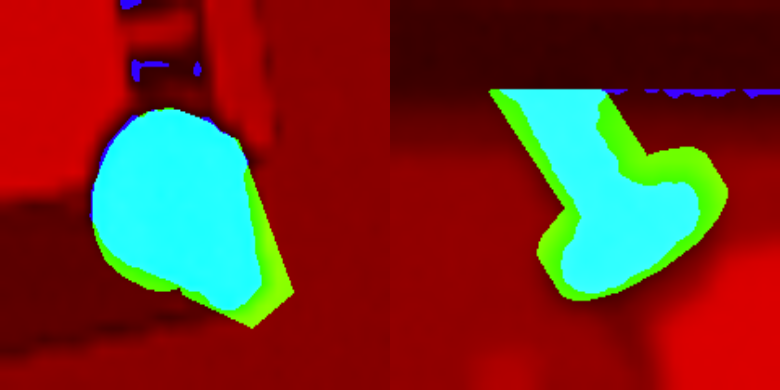

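The overlay of the knob model fits both views. It puts the grip point near world (0.576, -0.198), with the knob close to tight.

Request:
move_arm --targets "0.36 -0.89 0 -0.6;0.36 -0.89 0 -0.6;0.36 -0.89 0 -0.6;0.36 -0.89 0 -0.6;0.36 -0.89 0 -0.6;0.36 -0.89 0 -0.6;0.36 -0.89 0 -0.6;0.36 -0.89 0 -0.6;0.36 -0.89 0 -0.6;0.36 -0.89 0 -0.6" --gripper 45

```text
time_s: 2.6
tcp_pos: [0.5291, -0.0865, 0.2087]
ee_rot: [[-0.768, -0.64, -0.001], [-0.64, 0.768, 0.0], [0.001, 0.001, -1.0]]
wrist_force: [0.6, 0.5, 0.3]
gripper_width: 0.521
gripper_force: 0.0
```

Request:
move_arm --targets "0.36 -0.89 -0.4 -0.6;0.36 -0.89 -0.4 -0.6;0.36 -0.89 -0.4 -0.6;0.36 -0.89 -0.4 -0.6;0.36 -0.89 -0.4 -0.6;0 0 0 0;0 0 0 0"

```text
time_s: 3.18
tcp_pos: [0.5734, -0.1974, 0.1575]
ee_rot: [[-0.907, -0.42, -0.003], [-0.42, 0.907, 0.001], [0.003, 0.002, -1.0]]
wrist_force: [-0.3, 0.2, -0.5]
gripper_width: 0.519
gripper_force: 0.0
```

```bash
python3 - <<'E'
from h import *
s=sense();print(s["joints"],s["tcp_pos"],s["wrist_force"],s["moment"])
c=snap("top","top1");d=snap("scene","scene1")
A=cv2.resize(c["image"][130:230,300:400],(400,400),interpolation=cv2.INTER_CUBIC);B=cv2.resize(d["image"][180:280,140:240],(400,400),interpolation=cv2.INTER_CUBIC)
cv2.imwrite("pics/v1.png",np.hstack([A,B]))
E
```

```text
[-3.73158291e+00  2.21409371e+01 -5.62082429e+00 -2.11489392e-02
 -6.24229781e+01 -6.13977572e+01] [ 0.57342589 -0.19743056  0.15745875] [-0.31726524  0.15531871 -0.50192129] [ 0.11845968 -0.15288389  0.05373196]
```

View pics/v1.png

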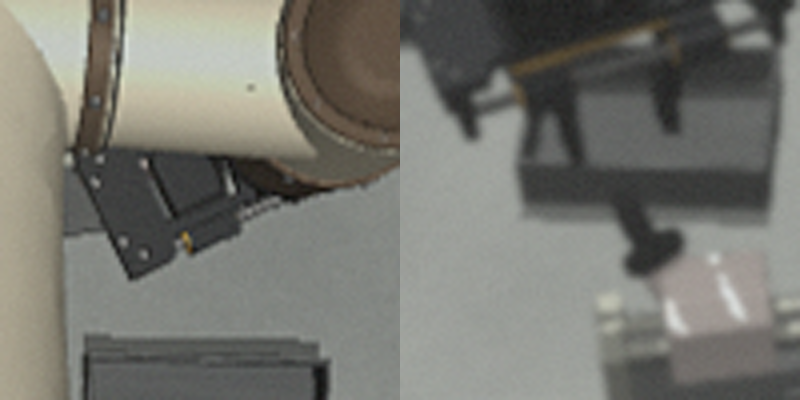

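The scene view shows the two fingertips straddling the black knob, at crop columns 575 and 670 with the knob at about 625. I'll descend and close.

Request:
move_arm --targets "0.1 0 -0.5 0;0 0 -0.5 0;0 0 -0.5 0;0 0 -0.4 0;0 0 0 0" --gripper 45

```text
time_s: 3.7
tcp_pos: [0.5752, -0.1954, 0.11]
ee_rot: [[-0.906, -0.423, -0.003], [-0.423, 0.906, 0.001], [0.003, 0.002, -1.0]]
wrist_force: [-0.1, -0.2, 0.3]
gripper_width: 0.512
gripper_force: 0.0
```

Request:
move_arm --targets "0 0 0 0;0 0 0 0;0 0 0 0;0 0 0 0" --gripper 20

```text
time_s: 4.03
tcp_pos: [0.5772, -0.1966, 0.1126]
ee_rot: [[-0.906, -0.422, 0.002], [-0.422, 0.906, -0.0], [-0.001, -0.001, -1.0]]
wrist_force: [-0.0, -0.3, -0.3]
gripper_width: 0.3
gripper_force: 0.0
```

```bash
python3 - <<'E'
from h import *
s=sense();print(s["tcp_pos"],s["wrist_force"],s["moment"],s["gripper_width"]*87,s["gripper_force"])
E
```

```text
[ 0.57718769 -0.19659496  0.11259068] [-0.01332151 -0.31301843 -0.26895545] [ 0.04827545 -0.12414343 -0.03079451] 26.099865478064004 0.0
```

Request:
move_arm --targets "0 0 0 0;0 0 0 0;0 0 0 0;0 0 0 0;0 0 0 0" --gripper 0

```text
time_s: 4.45
tcp_pos: [0.5767, -0.1967, 0.1117]
ee_rot: [[-0.907, -0.422, 0.0], [-0.422, 0.907, -0.0], [-0.0, -0.0, -1.0]]
wrist_force: [1.0, 0.2, 0.1]
gripper_width: 0.022
gripper_force: 0.0
```

```bash
python3 - <<'E'
from h import *
s=sense();print(s["tcp_pos"],s["wrist_force"],s["moment"],s["gripper_width"]*87,s["gripper_force"])
E
```

```text
[ 0.57665802 -0.19665419  0.1116764 ] [0.98009859 0.15953951 0.08035887] [ 0.02429231 -0.13518905  0.01512654] 1.9225709074046975 0.0
```

```bash
python3 - <<'E'
from h import *
d=snap("scene","scene2")
s=sense();uv=proj(d,s["tcp_pos"]);print(uv, proj(d,[.576,-.198,.119]))
B=cv2.resize(d["image"][205:265,150:230],(800,600),interpolation=cv2.INTER_CUBIC)
cv2.imwrite("pics/v2.png",B)
E
```

```text
(np.float64(198.06574268085188), np.float64(234.4480363257425)) (np.float64(197.17714095456185), np.float64(232.13658532961853))
```

View pics/v2.png

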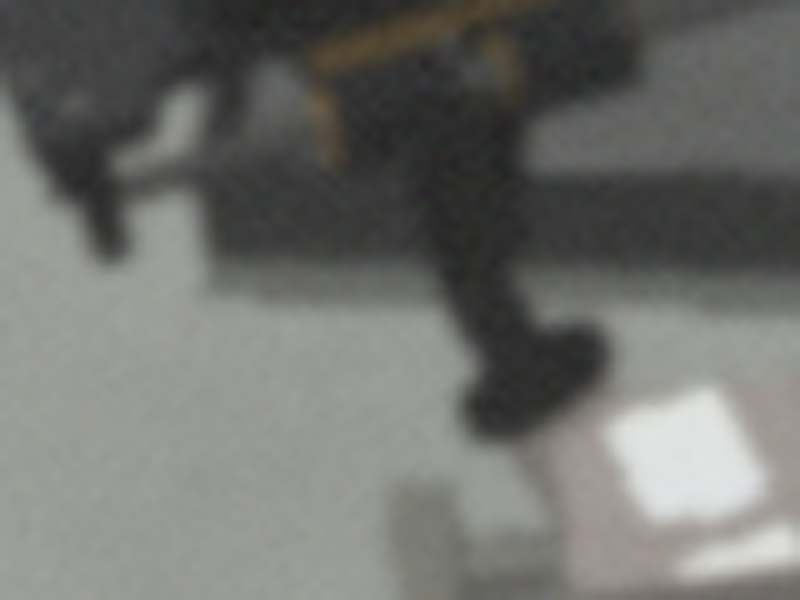

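The fingers closed to 2 mm with no force, so they passed above the bar. In the picture the fingertips sit over the knob at about crop (480,290). I'll reopen, go lower and close again.

Request:
move_arm --targets "0 0 0 0;0 0 0 0;0 0 0 0;0 0 0 0;0 0 0 0;0 0 0 0;0 0 0 0;0 0 0 0;0 0 0 0" --gripper 45

```text
time_s: 5.25
tcp_pos: [0.5767, -0.1966, 0.1117]
ee_rot: [[-0.907, -0.422, 0.0], [-0.422, 0.907, -0.0], [0.0, -0.0, -1.0]]
wrist_force: [0.5, 0.9, -0.4]
gripper_width: 0.503
gripper_force: 0.0
```

Request:
move_arm --targets "0 0 -0.2 0;0 0 -0.2 0;0 0 0 0"

```text
time_s: 5.5
tcp_pos: [0.5756, -0.1964, 0.1001]
ee_rot: [[-0.907, -0.422, -0.003], [-0.422, 0.907, 0.001], [0.002, 0.002, -1.0]]
wrist_force: [-0.2, -0.1, -0.5]
gripper_width: 0.517
gripper_force: 0.0
```

Request:
move_arm --targets "0 0 0 0;0 0 0 0;0 0 0 0;0 0 0 0;0 0 0 0;0 0 0 0;0 0 0 0;0 0 0 0" --gripper 0

```text
time_s: 6.17
tcp_pos: [0.5784, -0.1986, 0.1023]
ee_rot: [[-0.907, -0.422, 0.004], [-0.422, 0.907, -0.003], [-0.002, -0.004, -1.0]]
wrist_force: [3.5, -6.3, -2.4]
gripper_width: 0.143
gripper_force: 28.8
```

Request:
move_arm --targets "0 0 0 0.6;0 0 0 0.6;0 0 0 0.6;0 0 0 0.6;0 0 0 0.6"

```text
time_s: 6.58
tcp_pos: [0.5781, -0.1989, 0.1031]
ee_rot: [[-0.765, -0.644, 0.004], [-0.644, 0.765, -0.003], [-0.001, -0.005, -1.0]]
wrist_force: [0.4, -6.8, 1.8]
gripper_width: 0.145
gripper_force: 29.2
```

```bash
python3 - <<'E'
from h import *
s=sense();print(s["tcp_pos"],s["wrist_force"],s["moment"],s["gripper_width"]*87,s["gripper_force"])
E
```

```text
[ 0.57808816 -0.19886016  0.10310746] [ 0.39947787 -6.80915038  1.83738082] [-1.94571176 -0.45347086 -0.21894287] 12.602583984967549 29.166776686906815
```

Request:
move_arm --targets "0 0 0 0.6;0 0 0 0.6;0 0 0 0.6;0 0 0 0.6;0 0 0 0.6;0 0 0 0.6;0 0 0 0.6;0 0 0 0.6;0 0 0 0.6;0 0 0 0.6"

```text
time_s: 7.42
tcp_pos: [0.5781, -0.1987, 0.1047]
ee_rot: [[-0.34, -0.94, 0.004], [-0.94, 0.34, -0.003], [0.002, -0.005, -1.0]]
wrist_force: [-1.7, -4.0, 8.7]
gripper_width: 0.119
gripper_force: 30.3
```

```bash
python3 - <<'E'
from h import *
s=sense();print(s["tcp_pos"],s["wrist_force"],s["moment"],s["gripper_width"]*87,s["gripper_force"])
E
```

```text
[ 0.57810647 -0.19871335  0.10472274] [-1.67528952 -4.04816233  8.67004074] [-0.96172007  0.19011042 -0.20511263] 10.319967174871001 30.25370590388775
```

Request:
move_arm --targets "-0.03 0.2 0 0;-0.03 0.2 0 0;-0.07 0.4 0 0;-0.07 0.4 0 0;0 0 0 0"

```text
time_s: 7.83
tcp_pos: [0.5724, -0.167, 0.1052]
ee_rot: [[-0.341, -0.94, 0.003], [-0.94, 0.341, -0.002], [0.001, -0.004, -1.0]]
wrist_force: [-2.8, -0.5, 11.3]
gripper_width: 0.005
gripper_force: 5.3
```

```bash
python3 - <<'E'
from h import *
s=sense();print(s["tcp_pos"],s["wrist_force"],s["moment"],s["gripper_width"]*87,s["gripper_force"])
d=snap("scene","scene3")
B=cv2.resize(d["image"][190:285,170:330],(800,475),interpolation=cv2.INTER_CUBIC)
cv2.imwrite("pics/v3.png",B)
E
```

```text
[ 0.57237563 -0.16700949  0.10519577] [-2.80506164 -0.4601677  11.28690668] [-0.1408984   0.95772322  0.00743679] 0.45134481581365066 5.263627577223815
```

View pics/v3.png

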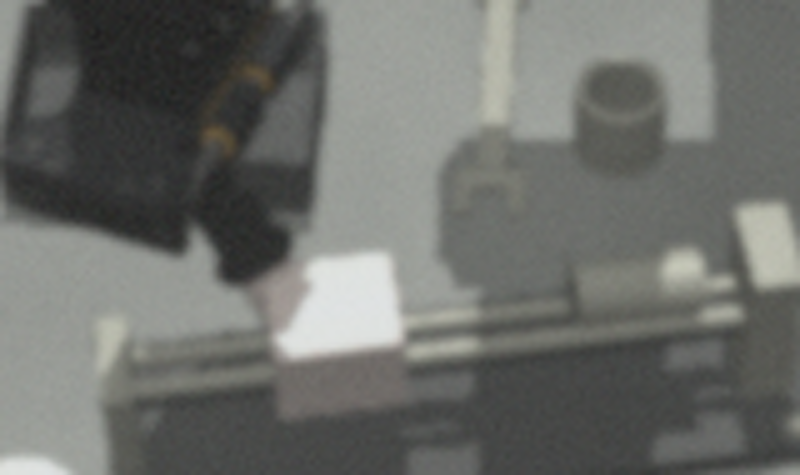

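In the scene view the stop has slid along and is loose, with its top front corner now at crop (388,253). The fingers then slipped off the bar. I'll lift up and check the fingertip position against the knob.

Request:
move_arm --targets "0 0 0.5 0;0 0 0.8 0;0 0 0.8 0;-0.5 -0.5 0.3 0;-0.5 -0.5 0 0;0 0 0 0"

```text
time_s: 8.38
tcp_pos: [0.5436, -0.1932, 0.1615]
ee_rot: [[-0.345, -0.939, -0.001], [-0.939, 0.345, 0.001], [-0.0, 0.002, -1.0]]
wrist_force: [-1.2, 1.0, 0.0]
gripper_width: 0.007
gripper_force: 0.0
```

```bash
python3 - <<'E'
from h import *
s=sense();print(s["tcp_pos"],s["wrist_force"])
d=snap("scene","scene4");c=snap("top","top4")
p=np.load("jig.npy")
def dot(im,uv,x0,y0,k,col): cv2.circle(im,(int((uv[0]+.5-x0)*k),int((uv[1]+.5-y0)*k)),2,col,-1)
B=cv2.resize(d["image"][170:270,165:255],(540,600),interpolation=cv2.INTER_CUBIC)
dot(B,proj(d,s["tcp_pos"]),165,170,6,(0,0,255))
A=cv2.resize(c["image"][140:200,320:363],(258,360),interpolation=cv2.INTER_CUBIC)
A=cv2.copyMakeBorder(A,0,240,0,0,cv2.BORDER_CONSTANT)
cv2.imwrite("pics/v4.png",np.hstack([B,A]))
E
```

```text
[ 0.54362971 -0.19321818  0.16154124] [-1.15600471  1.03598806  0.02820292]
```

View pics/v4.png

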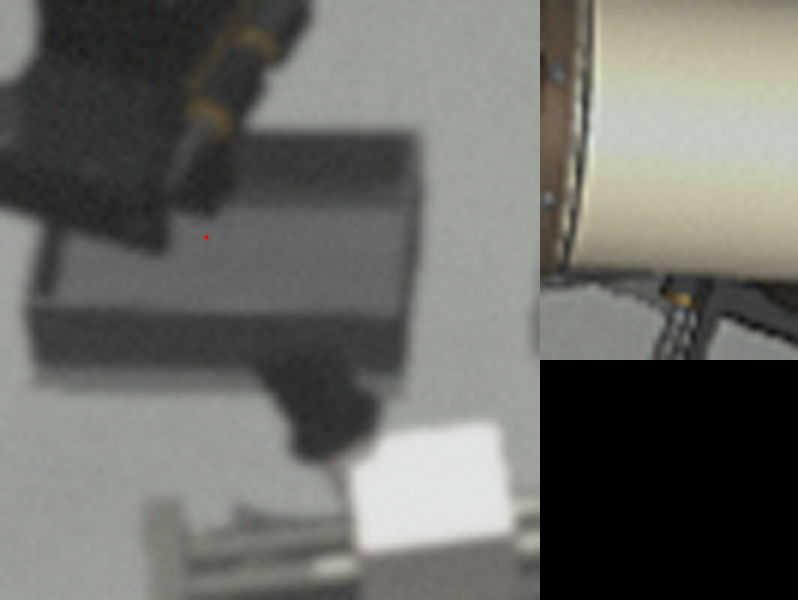

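The fingertips end at (207,215), but the reported TCP projects to (207,237). So the real tips are about 15 mm higher than the reported TCP, which explains the shallow grip. Next I'll find the stop position and the knob angle.

```bash
python3 - <<'E'
from h import *
from scipy.optimize import minimize_scalar
S=load("scene4");p=np.load("jig.npy")
s=lambda u,v:np.array((165+u/6-.0,170+v/6))
G=[(s(497,424),(-.028,.03,.095)),(s(513,525),(.028,.03,.095)),(s(360,552),(.028,-.03,.095))]
f=lambda k:sum(((np.array(proj(S,J((q[0],q[1]+k-.125,q[2]),*p[:3])))-uv)[0])**2 for uv,q in G)
k=minimize_scalar(f,bounds=(0,.2),method="bounded").x; print("stop",k)
print([(np.array(proj(S,J((q[0],q[1]+k-.125,q[2]),*p[:3])))-uv).round(1) for uv,q in G])
a=np.array([-.4056,-.4056,.8192]);u=np.array([.579,.579,.5736]);h=np.array([-.7071,.7071,0])
g=np.array([-.044,-.044+k-.125,.119]); print("grip world",J(g,*p[:3]))
pix=lambda P:((np.array(proj(S,J(P,*p[:3])))+[0,1]-[165,170])*6).round()
print("disc",pix(g-.027*a))
for th in(.3,.65,1,1.3):
    b=np.cos(th-.65)*u+np.sin(th-.65)*h;n=-np.sin(th-.65)*u+np.cos(th-.65)*h
    yaw=np.degrees(np.arctan2(n[1],n[0])+p[2])
    print(th,"low",pix(g+.007*a-.021*b),"high",pix(g+.007*a+.021*b),"n yaw",yaw,"bar yaw+90",np.degrees(np.arctan2(b[1],b[0])+p[2])+90)
E
```

```text
stop 0.06455912883025726
[array([ 0.1, -2.1]), array([0.5, 0.1]), array([-0.6, -1.2])]
grip world [ 0.56989364 -0.15880749  0.119     ]
disc [333. 423.]
0.3 low [271. 342.] high [307. 365.] n yaw 127.72513389058285 bar yaw+90 120.3397157905189
0.65 low [257. 353.] high [321. 353.] n yaw 144.36648776863993 bar yaw+90 144.36648776863993
1 low [246. 365.] high [331. 341.] n yaw 161.00784164669702 bar yaw+90 168.39325974676098
1.3 low [241. 374.] high [336. 332.] n yaw 176.2680856498087 bar yaw+90 187.2399534404814
```

Request:
move_arm --targets "0.5 0.7 0 0;0.55 0.7 0 0;0 0 0 0;0 0 -0.6 0;0 0 -0.6 0;0 0 -0.6 0;0 0 -0.2 0;0 0 -0.2 0;0 0 0 0" --gripper 50

```text
time_s: 9.23
tcp_pos: [0.5722, -0.1567, 0.1055]
ee_rot: [[-0.343, -0.939, -0.002], [-0.939, 0.343, 0.0], [0.001, 0.002, -1.0]]
wrist_force: [-0.2, -0.1, 0.4]
gripper_width: 0.549
gripper_force: 0.0
```

Request:
move_arm --targets "0 0 -0.2 0;0 0 -0.15 0;0 0 -0.15 0;0 0 0 0"

```text
time_s: 9.57
tcp_pos: [0.5725, -0.1566, 0.0936]
ee_rot: [[-0.343, -0.939, -0.001], [-0.939, 0.343, 0.0], [0.0, 0.001, -1.0]]
wrist_force: [-0.6, 1.6, 0.4]
gripper_width: 0.57
gripper_force: 0.0
```

Request:
move_arm --targets "0 0 0 0;0 0 0 0;0 0 0 0;0 0 0 0;0 0 0 0;0 0 0 0;0 0 0 0;0 0 0 0;0 0 0 0" --gripper 0

```text
time_s: 10.32
tcp_pos: [0.5719, -0.1568, 0.0941]
ee_rot: [[-0.343, -0.939, -0.002], [-0.939, 0.343, 0.0], [0.001, 0.002, -1.0]]
wrist_force: [-3.7, -1.5, 2.4]
gripper_width: 0.168
gripper_force: 28.8
```

```bash
python3 - <<'E'
from h import *
s=sense();print(s["tcp_pos"],s["wrist_force"],s["moment"],s["gripper_width"]*87,s["gripper_force"])
E
```

```text
[ 0.57185892 -0.15680863  0.09410856] [-3.66172427 -1.52547904  2.35910397] [-0.07754323  0.87070437 -0.27399931] 14.609369102343255 28.78369342535734
```

The grip is firm now at 14.6 mm. I'll slide the stop along jig +y.

Request:
move_arm --targets "-0.03 0.2 0 0;-0.07 0.4 0 0;-0.07 0.4 0 0;-0.07 0.4 0 0;-0.07 0.4 0 0;-0.07 0.4 0 0;-0.06 0.4 0 0;-0.06 0.4 0 0;0 0 0 0"

```text
time_s: 11.07
tcp_pos: [0.5586, -0.0798, 0.094]
ee_rot: [[-0.342, -0.94, -0.003], [-0.94, 0.342, 0.001], [0.0, 0.003, -1.0]]
wrist_force: [-6.1, 1.4, 3.4]
gripper_width: 0.168
gripper_force: 29.4
```

```bash
python3 - <<'E'
from h import *
s=sense();print(s["tcp_pos"],s["wrist_force"],s["moment"],s["gripper_width"]*87,s["gripper_force"])
E
```

```text
[ 0.55861128 -0.07984956  0.09397987] [-6.05491206  1.3659785   3.4140338 ] [ 0.38234441  1.44700268 -0.28565426] 14.650532771491298 29.39070386812091
```

Request:
move_arm --targets "-0.03 0.2 0 0;-0.03 0.2 0 0;-0.03 0.2 0 0;0 0 0 0"

```text
time_s: 11.4
tcp_pos: [0.5562, -0.0659, 0.094]
ee_rot: [[-0.343, -0.939, -0.004], [-0.939, 0.343, -0.0], [0.001, 0.003, -1.0]]
wrist_force: [-5.8, 0.2, 3.9]
gripper_width: 0.167
gripper_force: 29.4
```

Request:
move_arm --targets "-0.01 0.08 0 0;-0.01 0.08 0 0;0 0 0 0"

```text
time_s: 11.65
tcp_pos: [0.5556, -0.0626, 0.094]
ee_rot: [[-0.343, -0.939, -0.004], [-0.939, 0.343, -0.001], [0.002, 0.004, -1.0]]
wrist_force: [-5.0, -3.2, 3.9]
gripper_width: 0.166
gripper_force: 29.4
```

Request:
move_arm --targets "-0.01 0.08 0 0;0 0.04 0 0;0 0 0 0"

```text
time_s: 11.9
tcp_pos: [0.5552, -0.0598, 0.094]
ee_rot: [[-0.343, -0.939, -0.004], [-0.939, 0.343, -0.001], [0.002, 0.004, -1.0]]
wrist_force: [-6.8, -2.9, 4.1]
gripper_width: 0.169
gripper_force: 29.4
```

Request:
move_arm --targets "-0.01 0.08 0 0;0 0 0 0"

```text
time_s: 12.07
tcp_pos: [0.5549, -0.0578, 0.094]
ee_rot: [[-0.343, -0.939, -0.005], [-0.939, 0.343, -0.001], [0.002, 0.004, -1.0]]
wrist_force: [-6.5, -3.2, 4.0]
gripper_width: 0.169
gripper_force: 29.4
```

Request:
move_arm --targets "-0.01 0.08 0 0;0 0 0 0"

```text
time_s: 12.23
tcp_pos: [0.5548, -0.057, 0.0941]
ee_rot: [[-0.343, -0.939, -0.004], [-0.939, 0.343, -0.003], [0.004, 0.003, -1.0]]
wrist_force: [-6.5, -7.1, 4.0]
gripper_width: 0.162
gripper_force: 30.2
```

```bash
python3 - <<'E'
from h import *
s=sense();print(s["tcp_pos"],s["wrist_force"],s["moment"])
E
```

```text
[ 0.5547985  -0.05697773  0.09411823] [-6.54612462 -7.05131306  3.95460747] [-2.05943387  1.31931304 -0.22570376]
```

Request:
move_arm --targets "-0.01 0.08 0 0;0 0 0 0;0 0 0 0"

```text
time_s: 12.48
tcp_pos: [0.5547, -0.0565, 0.0943]
ee_rot: [[-0.343, -0.939, -0.004], [-0.939, 0.343, -0.005], [0.006, 0.003, -1.0]]
wrist_force: [-5.7, -12.0, 3.2]
gripper_width: 0.164
gripper_force: 30.9
```

Request:
move_arm --targets "-0.01 0.06 0 0;0 0 0 0;0 0 0 0"

```text
time_s: 12.73
tcp_pos: [0.5547, -0.0563, 0.0943]
ee_rot: [[-0.343, -0.939, -0.004], [-0.939, 0.343, -0.006], [0.007, 0.002, -1.0]]
wrist_force: [-3.0, -18.0, 2.3]
gripper_width: 0.164
gripper_force: 30.9
```

```bash
python3 - <<'E'
from h import *
S=snap("scene","scene5");p=np.load("jig.npy")
f=lambda P:((np.array(proj(S,J(P,*p[:3]))))).round(1)
print("expected stop front top corners",f((-.028,.07,.095)),f((.028,.07,.095)),"back",f((.028,.01,.095)))
im=S["image"]
B=cv2.resize(im[205:285,215:335],(800,533),interpolation=cv2.INTER_CUBIC);cv2.imwrite("pics/v5.png",B)
E
```

```text
expected stop front top corners [290.7 233.6] [295.  252.3] back [268.8 255.5]
```

View pics/v5.png

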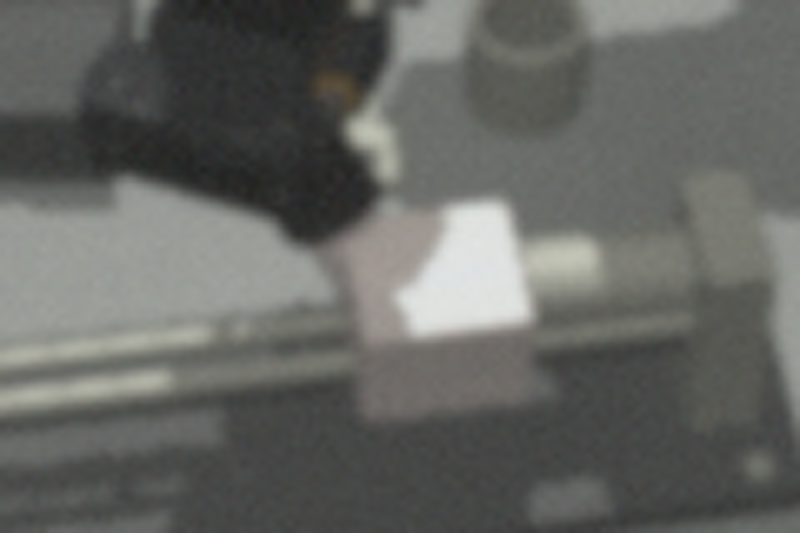

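The stop's front corner at crop (533,323) matches the predicted snug position, and the push stalls at 18 N. The spacer touches at both ends, so I'll tighten now.

Request:
move_arm --targets "0 0 0 -0.6;0 0 0 -0.6;0 0 0 -0.6;0 0 0 -0.6;0 0 0 -0.6;0 0 0 -0.6;0 0 0 -0.6;0 0 0 -0.6"

```text
time_s: 13.45
tcp_pos: [0.5556, -0.0556, 0.0938]
ee_rot: [[-0.695, -0.719, -0.003], [-0.719, 0.695, -0.005], [0.006, -0.002, -1.0]]
wrist_force: [0.2, -15.6, -2.0]
gripper_width: 0.161
gripper_force: 30.8
```

Request:
move_arm --targets "0 0 0 -0.6;0 0 0 -0.6;0 0 0 -0.6;0 0 0 -0.6;0 0 0 -0.6;0 0 0 -0.6"

```text
time_s: 13.95
tcp_pos: [0.5562, -0.056, 0.094]
ee_rot: [[-0.883, -0.469, -0.002], [-0.469, 0.883, -0.006], [0.004, -0.005, -1.0]]
wrist_force: [1.8, -18.0, -2.8]
gripper_width: 0.184
gripper_force: 32.5
```

```bash
python3 - <<'E'
from h import *
s=sense();print(s["tcp_pos"],s["wrist_force"],s["moment"],s["gripper_width"]*87)
E
```

```text
[ 0.55622031 -0.05601474  0.0939871 ] [  1.79749487 -18.03097659  -2.77654312] [-5.13849865 -0.37059245  0.46710055] 16.027279561411742
```

Request:
move_arm --targets "0 0 0 -0.6;0 0 0 -0.6;0 0 0 0"

```text
time_s: 14.2
tcp_pos: [0.5561, -0.0564, 0.0942]
ee_rot: [[-0.927, -0.375, -0.002], [-0.375, 0.927, -0.007], [0.004, -0.006, -1.0]]
wrist_force: [0.6, -19.6, -1.1]
gripper_width: 0.182
gripper_force: 32.3
```

```bash
python3 - <<'E'
from h import *
s=sense();print(s["tcp_pos"],s["wrist_force"],s["moment"],s["gripper_width"]*87,s["joints"][5])
E
```

```text
[ 0.55613307 -0.05643188  0.09419696] [  0.63580504 -19.56831648  -1.12239319] [-5.41338021 -0.35014689  0.41447137] 15.797104522291662 -79.31606746115506
```

Request:
move_arm --targets "0 0 0 -0.6;0 0 0 -0.6;0 0 0 0"

```text
time_s: 14.45
tcp_pos: [0.5561, -0.0567, 0.0943]
ee_rot: [[-0.961, -0.276, -0.002], [-0.276, 0.961, -0.007], [0.004, -0.007, -1.0]]
wrist_force: [0.6, -20.8, -1.3]
gripper_width: 0.187
gripper_force: 32.8
```

```bash
python3 - <<'E'
from h import *
s=sense();print(s["tcp_pos"],s["wrist_force"],s["moment"],s["gripper_width"]*87,s["joints"][5])
E
```

```text
[ 0.55608717 -0.05669318  0.09427775] [  0.61281958 -20.82934078  -1.25993816] [-5.70554966 -0.37049418  0.47235451] 16.276219018013247 -85.31341893209782
```

Request:
move_arm --targets "0 0 0 -0.6;0 0 0 -0.6;0 0 0 -0.6;0 0 0 0"

```text
time_s: 14.78
tcp_pos: [0.5558, -0.057, 0.0945]
ee_rot: [[-0.992, -0.123, -0.003], [-0.123, 0.992, -0.008], [0.004, -0.008, -1.0]]
wrist_force: [-0.3, -21.3, 0.7]
gripper_width: 0.195
gripper_force: 33.2
```

```bash
python3 - <<'E'
from h import *
s=sense();print(s["tcp_pos"],s["wrist_force"],s["moment"],s["gripper_width"]*87,s["joints"][5])
E
```

```text
[ 0.55575298 -0.05698146  0.09452218] [ -0.29385815 -21.3110019    0.68459273] [-5.94075717 -0.04367648  0.60370492] 16.96698949962715 -94.28914353525863
```

Request:
move_arm --targets "0 0 0 -0.6;0 0 0 -0.6;0 0 0 0"

```text
time_s: 15.03
tcp_pos: [0.5562, -0.0566, 0.0946]
ee_rot: [[-1.0, -0.02, -0.001], [-0.02, 1.0, -0.008], [0.002, -0.008, -1.0]]
wrist_force: [-0.1, -19.6, -0.6]
gripper_width: 0.208
gripper_force: 36.2
```

```bash
python3 - <<'E'
from h import *
s=sense();print(s["tcp_pos"],s["wrist_force"],s["moment"],s["gripper_width"]*87,s["joints"][5])
E
```

```text
[ 0.55624457 -0.05662977  0.09462378] [ -0.06712813 -19.64257667  -0.58127343] [-5.69197576 -0.2678112   0.85676479] 18.105694411239877 -100.23271933622544
```

The tightening moment is climbing and the fingers are being wedged, so the knob is at its hard stop. I'll release and lift.

Request:
move_arm --targets "0 0 0 0;0 0 0 0;0 0 0 0;0 0 0 0;0 0 0 0;0 0 0 0" --gripper 45

```text
time_s: 15.53
tcp_pos: [0.5569, -0.0513, 0.0942]
ee_rot: [[-1.0, -0.018, 0.001], [-0.018, 1.0, 0.001], [-0.001, 0.001, -1.0]]
wrist_force: [0.4, 0.1, 0.6]
gripper_width: 0.503
gripper_force: 0.0
```

Request:
move_arm --targets "0 0 0.4 0;0 0 0.8 0;0 0 0.8 0;0 0 0.8 0;-0.8 0.6 0.5 -0.9;-0.8 0.8 0 -0.9;-0.8 0.8 0 -0.9;-0.8 0.8 0 -0.9;-0.8 0.8 0 -0.9;0 0.8 0 -0.9" --gripper 70

```text
time_s: 16.37
tcp_pos: [0.4532, 0.0635, 0.1777]
ee_rot: [[-0.897, 0.442, -0.0], [0.442, 0.897, 0.001], [0.001, 0.001, -1.0]]
wrist_force: [-0.2, 0.4, 0.0]
gripper_width: 0.802
gripper_force: 0.0
```

Request:
move_arm --targets "-0.8 0.8 0 -0.9;-0.6 0.8 0 -0.9;-0.6 0.8 0 -0.9;0 0 0 0"

```text
time_s: 16.7
tcp_pos: [0.4049, 0.1254, 0.1778]
ee_rot: [[-0.772, 0.635, 0.001], [0.635, 0.772, 0.002], [0.0, 0.003, -1.0]]
wrist_force: [-0.8, -1.2, 0.3]
gripper_width: 0.805
gripper_force: 0.0
```

```bash
python3 - <<'E'
from h import *
c=snap("top","top6");d=snap("scene","scene6")
s=sense();print(s["tcp_pos"],s["joints"])
p=np.load("jig.npy"); a=np.array([-.4056,-.4056,.8192]);u=np.array([.579,.579,.5736]);h=np.array([-.7071,.7071,0]);K=6
def fit(c,stop0,name):
    g0=proj(c,J((-.044,-.019+stop0-.15,.11),*p[:3])); x0,y0=int(g0[0])-20,int(g0[1])-17
    im=cv2.resize(c["image"][y0:y0+35,x0:x0+40],None,fx=K,fy=K,interpolation=cv2.INTER_CUBIC).max(2); M=im<48
    n,l,st,ce=cv2.connectedComponentsWithStats(M.astype(np.uint8)); M=l==1+np.argmax(st[1:,4]); print(name,st[1+np.argmax(st[1:,4])][4]/36)
    def sil(x,y,th):
        g=np.array([x,y,.119]);b=np.cos(th-.65)*u+np.sin(th-.65)*h;nn=-np.sin(th-.65)*u+np.cos(th-.65)*h
        m=np.zeros(M.shape,np.uint8)
        for P in([g+a*(-.023-e)+.019*(np.cos(t)*u+np.sin(t)*h) for e in(0,.008) for t in np.linspace(0,6.28,40)],[g+i*.02*b+j*.006*nn+k*a for i in(-1,1) for j in(-1,1) for k in(-.023,.006)]):
            X=(np.array([proj(c,J(z,*p[:3])) for z in P])-[x0,y0]+.5)*K; cv2.fillPoly(m,[cv2.convexHull(X.astype(np.int32))],1)
        return m>0
    for th in(0,.15,.3,.45,.6,.9):
        print(th,max(((sil(x,y,th)&M).sum()/(sil(x,y,th)|M).sum(),round(x,3),round(y-stop0+.125,3)) for x in np.arange(-.05,-.036,.002) for y in stop0-.125-.044+np.arange(-.006,.007,.002)))
fit(load("top0"),.025,"before"); fit(c,.165,"after")
f=lambda P:np.array(proj(d,J(P,*p[:3])))
# stop front edge / spacer / end block brightness along top ridge of spacer in scene view
g=d["image"].mean(2).astype(np.float32)
for nm,x,z in(("stop top",0.0,.095),("tubetop",0.008,.093)):
    print(nm,[(round(y,3),int(cv2.getRectSubPix(g,(1,1),tuple(map(float,f((x,y,z)))))[0,0])) for y in np.arange(.04,.15,.004)])
E
```

```text
[0.40634176 0.1239257  0.17761538] [ 3.90634153e+01  3.17931784e+00 -2.78101173e+01  9.44023427e-03
 -5.88955071e+01 -1.68406999e+02]
before 226.25
0 (np.float64(0.8732288535852297), np.float64(-0.042), np.float64(-0.042))
0.15 (np.float64(0.8953835934905348), np.float64(-0.042), np.float64(-0.042))
0.3 (np.float64(0.8743327402135231), np.float64(-0.042), np.float64(-0.042))
0.45 (np.float64(0.8332965578111209), np.float64(-0.042), np.float64(-0.044))
0.6 (np.float64(0.7983304042179262), np.float64(-0.042), np.float64(-0.044))
0.9 (np.float64(0.7322433954092681), np.float64(-0.042), np.float64(-0.044))
after 208.66666666666666
0 (np.float64(0.8686401480111008), np.float64(-0.042), np.float64(-0.042))
0.15 (np.float64(0.8778725420516466), np.float64(-0.042), np.float64(-0.042))
0.3 (np.float64(0.8617636642663203), np.float64(-0.044), np.float64(-0.042))
0.45 (np.float64(0.8288277790724773), np.float64(-0.044), np.float64(-0.042))
0.6 (np.float64(0.7955175600739371), np.float64(-0.044), np.float64(-0.042))
0.9 (np.float64(0.7399204997160704), np.float64(-0.044), np.float64(-0.042))
sto
[... 757 characters left out ...]
24), (np.float64(0.044), 224), (np.float64(0.048), 224), (np.float64(0.052), 223), (np.float64(0.056), 223), (np.float64(0.06), 224), (np.float64(0.064), 222), (np.float64(0.068), 202), (np.float64(0.072), 168), (np.float64(0.076), 170), (np.float64(0.08), 172), (np.float64(0.084), 172), (np.float64(0.088), 172), (np.float64(0.092), 171), (np.float64(0.096), 172), (np.float64(0.1), 173), (np.float64(0.104), 174), (np.float64(0.108), 174), (np.float64(0.112), 174), (np.float64(0.116), 173), (np.float64(0.12), 175), (np.float64(0.124), 173), (np.float64(0.128), 154), (np.float64(0.132), 154), (np.float64(0.136), 171), (np.float64(0.14), 144), (np.float64(0.144), 122), (np.float64(0.148), 118)]
```

The knob silhouette matches the initial tight one. Brightness along the tube shows stop, tube and end block with no gap at y of about 0.070 or 0.129. Next I'll fetch the spacer.

Request:
move_arm --targets "0.25 -0.1 0 1;0.25 -0.1 0 1;0.25 -0.1 0 1;0.25 -0.1 0 1;0.25 -0.1 0 1;0.25 -0.1 0 1;0.25 -0.1 0 1;0.25 -0.1 0 1;0.25 -0.1 0 1;0.25 -0.1 0 1" --gripper 70

```text
time_s: 17.63
tcp_pos: [0.4699, 0.097, 0.1769]
ee_rot: [[-0.983, -0.185, 0.0], [-0.185, 0.983, 0.0], [-0.0, -0.0, -1.0]]
wrist_force: [-1.0, 0.0, 0.3]
gripper_width: 0.803
gripper_force: 0.0
```

Request:
move_arm --targets "0.25 -0.1 0 1;0.25 -0.1 0 1;0.25 -0.1 0 1;0.25 -0.1 0 1;0.25 -0.1 0 1;0.25 -0.1 0 1;0.25 -0.1 0 1;0.25 -0.1 0 1;0.25 -0.1 0 1;0.25 -0.1 0 1"

```text
time_s: 18.47
tcp_pos: [0.5323, 0.0719, 0.1768]
ee_rot: [[-0.49, -0.872, 0.0], [-0.872, 0.49, -0.0], [-0.0, -0.0, -1.0]]
wrist_force: [-0.5, -0.7, -0.4]
gripper_width: 0.802
gripper_force: 0.0
```

Request:
move_arm --targets "0.25 -0.1 0 1;0.25 -0.1 0 1;0.25 -0.1 0 1;0.25 -0.1 0 1;0.25 -0.1 0 1;0.25 -0.1 0 1;0.25 -0.1 0 1;0.2 -0.2 0 0.8;0 0 0 0;0 0 0 0"

```text
time_s: 19.3
tcp_pos: [0.5804, 0.0495, 0.1765]
ee_rot: [[0.161, -0.987, -0.0], [-0.987, -0.161, -0.0], [0.0, 0.0, -1.0]]
wrist_force: [-0.4, -0.4, 0.1]
gripper_width: 0.8
gripper_force: 0.0
```

```bash
python3 - <<'E'
from h import *
s=sense();p=np.load("jig.npy");t=J((0,.1,0),*p[:3]);print(s["tcp_pos"],t,(t-s["tcp_pos"])/.025,s["joints"],np.degrees(np.arctan2(s["ee_rot"][1,1],s["ee_rot"][0,1])))
E
```

```text
[0.58044609 0.04949144 0.17648079] [0.58003449 0.05006863 0.        ] [-0.01646409  0.02308749 -7.05923152] [ 2.07919450e+01  1.89111730e+01 -7.65672708e+00 -4.69437605e-03
 -6.34540187e+01 -1.15116708e+01] -170.7218246397774
```

Request:
move_arm --targets "0 0 -0.8 0;0 0 -0.8 0;0 0 -0.8 0;0 0 -0.8 0;0 0 -0.6 0;0 0 -0.4 0;0 0 0 0"

```text
time_s: 19.88
tcp_pos: [0.5785, 0.0499, 0.0695]
ee_rot: [[0.163, -0.987, -0.004], [-0.987, -0.163, -0.001], [0.0, 0.005, -1.0]]
wrist_force: [0.2, -1.0, 0.2]
gripper_width: 0.802
gripper_force: 0.0
```

Request:
move_arm --targets "0 0 -0.2 0;0 0 -0.2 0;0 0 -0.15 0;0 0 0 0"

```text
time_s: 20.22
tcp_pos: [0.5799, 0.0504, 0.0576]
ee_rot: [[0.164, -0.986, -0.0], [-0.986, -0.164, 0.0], [-0.0, 0.0, -1.0]]
wrist_force: [-0.7, -0.6, -0.1]
gripper_width: 0.806
gripper_force: 0.0
```

Request:
move_arm --targets "0 0 0 0;0 0 0 0;0 0 0 0;0 0 0 0;0 0 0 0;0 0 0 0;0 0 0 0;0 0 0 0;0 0 0 0;0 0 0 0" --gripper 0

```text
time_s: 21.05
tcp_pos: [0.5787, 0.0501, 0.0579]
ee_rot: [[0.164, -0.986, -0.003], [-0.986, -0.164, -0.001], [0.0, 0.003, -1.0]]
wrist_force: [-6.3, 0.8, 3.9]
gripper_width: 0.344
gripper_force: 30.1
```

Request:
move_arm --targets "0 0 0 0;0 0 0 0;0 0 0 0;0 0 -0.2 0;0 0 -0.2 0;0 0 0 0" --gripper 55

```text
time_s: 21.55
tcp_pos: [0.5795, 0.0502, 0.0464]
ee_rot: [[0.164, -0.986, -0.002], [-0.986, -0.164, -0.0], [0.0, 0.002, -1.0]]
wrist_force: [-0.1, -0.7, -1.1]
gripper_width: 0.613
gripper_force: 0.0
```

Request:
move_arm --targets "0 0 0 0;0 0 0 0;0 0 0 0;0 0 0 0;0 0 0 0;0 0 0 0;0 0 0 0;0 0 0 0" --gripper 0

```text
time_s: 22.22
tcp_pos: [0.5787, 0.05, 0.0478]
ee_rot: [[0.164, -0.986, -0.003], [-0.986, -0.164, -0.001], [0.0, 0.003, -1.0]]
wrist_force: [-5.2, 0.6, 3.7]
gripper_width: 0.354
gripper_force: 30.0
```

Request:
move_arm --targets "0 0 0.3 0;0 0 0.5 0;0 0 0.6 0;0 0 0.6 0;0 0 0.6 0;0 0 0.6 0;0 0 0.6 0;0 0 0.2 0;0 0 0 0"

```text
time_s: 22.97
tcp_pos: [0.582, 0.0509, 0.1498]
ee_rot: [[0.165, -0.986, 0.005], [-0.986, -0.165, 0.002], [-0.001, -0.006, -1.0]]
wrist_force: [1.0, -0.2, -1.3]
gripper_width: 0.358
gripper_force: 30.0
```

```bash
python3 - <<'E'
from h import *
s=sense();print(s["tcp_pos"],s["wrist_force"],s["gripper_width"]*87,s["gripper_force"])
t=np.array([.419,-.206,0]);print((t-s["tcp_pos"])/.025)
E
```

```text
[0.58196287 0.05087211 0.14981203] [ 0.97269079 -0.21320173 -1.26876497] 31.139348700002692 29.996784031391144
[ -6.51851463 -10.27488458  -5.99248122]
```

Request:
move_arm --targets "-0.5 -0.4 0 -0.2;-0.7 -0.7 0 -0.2;-0.7 -0.8 0 -0.2;-0.7 -0.8 0 -0.2;-0.7 -0.9 0 -0.2;-0.7 -0.9 0 -0.2;-0.7 -0.9 0 -0.2;-0.6 -0.9 0 -0.2;-0.6 -0.9 0 -0.2;-0.4 -0.9 0 -0.1"

```text
time_s: 23.8
tcp_pos: [0.4207, -0.1529, 0.147]
ee_rot: [[-0.002, -1.0, -0.001], [-1.0, 0.002, 0.0], [-0.0, 0.001, -1.0]]
wrist_force: [0.4, 0.1, -1.6]
gripper_width: 0.357
gripper_force: 30.0
```

Request:
move_arm --targets "-0.2 -0.8 0 0;0 -0.7 0 0;0 -0.5 0 0;0 0 -0.8 0;0 0 -0.8 0;0 0 -0.8 0;0 0 -0.6 0;0 0 0 0"

```text
time_s: 24.47
tcp_pos: [0.4147, -0.2016, 0.0693]
ee_rot: [[-0.002, -1.0, -0.008], [-1.0, 0.002, 0.002], [-0.002, 0.008, -1.0]]
wrist_force: [-1.6, 0.6, -1.4]
gripper_width: 0.355
gripper_force: 30.0
```

```bash
python3 - <<'E'
from h import *
s=sense();print(s["tcp_pos"],s["wrist_force"],s["gripper_width"]*87,s["gripper_force"])
t=np.array([.419,-.206,0]);print((t-s["tcp_pos"])/.025)
d=snap("scene","scene7");g=d["image"].mean(2)
a,b=load("scene0"),d
# tray moved? compare a patch of its near wall; spacer bright pixel rows near the tool
u,v=map(int,proj(d,s["tcp_pos"]+[0,0,.031]));print(u,v);print(g[v-12:v+40:3,u-24:u+25:4].astype(int))
E
```

```text
[ 0.41467744 -0.20162211  0.06929414] [-1.554436    0.56930087 -1.44944783] 30.916710747557975 29.99649167060852
[ 0.17290228 -0.17511545 -2.77176558]
202 187
[[152  91  51  49  52  48  48  50  51  75 150 151 149]
 [143  58  44  50  49  52  49  50  51  82 152 148 151]
 [129  53  51  48  51  47  48  52  51  94 152 148 150]
 [119  52  56  49  50  52  58  57  51  96 150 152 151]
 [120  45  48  42  47  45  46  49  45  99 149 152 155]
 [ 90  45  39  37  40  39  45  40  39  86 137 138 137]
 [ 59  46  45  41  36  39  36  40  46  74  57  58  61]
 [ 57  46  50  45  43  44  37  43  45  54  53  55  56]
 [ 58  62  57  61  57  58  57  56  56  54  56  56  59]
 [ 71  72  71  72  75  71  71  67  67  64  67  66  70]
 [ 96  99  98  98  95  95  90  90  88  90  90  92  92]
 [ 96  99  96  99  82  69  69  71  68  70  71  91  98]
 [ 98  97  97 100  76  69  70  69  68  69  69  93  99]
 [100  98  99  99  74  67  68  68  71  73  71  92  94]
 [100  99 101  99  81  72  78  69  74  72  71  93  98]
 [ 96  87  86  86  73  68  70  68  67  69  73  95  94]
 [ 60  57  57  58  61  56  54  53  57  59  62  60  66]
 [ 55  55  58  60  63  61  59  60  60  56  57  56  58]]
```

Request:
move_arm --targets "0.2 -0.15 -0.6 0;0 0 -0.6 0;0 0 -0.6 0;0 0 -0.2 0;0 0 0 0"

```text
time_s: 24.93
tcp_pos: [0.4224, -0.2058, 0.0225]
ee_rot: [[-0.001, -1.0, -0.001], [-1.0, 0.001, 0.0], [-0.0, 0.001, -1.0]]
wrist_force: [0.3, 0.9, -1.5]
gripper_width: 0.359
gripper_force: 30.0
```

Request:
move_arm --targets "0 0 -0.2 0;0 0 -0.2 0;0 0 -0.1 0;0 0 0 0"

```text
time_s: 25.27
tcp_pos: [0.4225, -0.2058, 0.0103]
ee_rot: [[-0.001, -1.0, -0.0], [-1.0, 0.001, 0.0], [-0.0, 0.0, -1.0]]
wrist_force: [0.4, -1.0, -1.3]
gripper_width: 0.365
gripper_force: 30.0
```

Request:
move_arm --targets "0 0 -0.15 0;0 0 -0.1 0;0 0 0 0"

```text
time_s: 25.52
tcp_pos: [0.4223, -0.2058, 0.0038]
ee_rot: [[-0.001, -1.0, -0.001], [-1.0, 0.001, 0.0], [-0.0, 0.001, -1.0]]
wrist_force: [-0.6, -1.1, -1.1]
gripper_width: 0.357
gripper_force: 30.0
```

Request:
move_arm --targets "0 0 -0.15 0;0 0 0 0"

```text
time_s: 25.68
tcp_pos: [0.4223, -0.2058, -0.0001]
ee_rot: [[-0.001, -1.0, -0.001], [-1.0, 0.001, 0.0], [-0.0, 0.001, -1.0]]
wrist_force: [-0.0, -0.1, -0.8]
gripper_width: 0.358
gripper_force: 30.0
```

Now I'll release, opening to 50 mm so the fingers clear the tray walls, and lift away.

Request:
move_arm --targets "0 0 0 0;0 0 0 0;0 0 0 0;0 0 0 0;0 0 0 0;0 0 0 0" --gripper 50

```text
time_s: 26.18
tcp_pos: [0.4228, -0.2059, 0.0005]
ee_rot: [[-0.001, -1.0, 0.0], [-1.0, 0.001, -0.0], [0.0, -0.0, -1.0]]
wrist_force: [0.0, 0.1, 0.2]
gripper_width: 0.568
gripper_force: 0.0
```

Request:
move_arm --targets "0 0 0.3 0;0 0 0.6 0;0 0 0.8 0;0 0 0.8 0;0 0 0.8 0;0 0 0.8 0;0 0 0.8 0;0 0 0.8 0;0 0.8 0 0;-0.4 0.9 0 0"

```text
time_s: 27.02
tcp_pos: [0.415, -0.1636, 0.1449]
ee_rot: [[-0.003, -1.0, 0.005], [-1.0, 0.003, -0.001], [0.001, -0.005, -1.0]]
wrist_force: [0.5, 1.0, 0.2]
gripper_width: 0.574
gripper_force: 0.0
```

Request:
move_arm --targets "-0.2 0.9 0 0;-0.2 0.9 0 0;-0.2 0.9 0 0;-0.2 0.9 0 0;-0.2 0.9 0 0;-0.2 0.9 0 0;-0.2 0.9 0 0;-0.2 0.9 0 0;0 0.9 0 0;0 0 0 0"

```text
time_s: 27.85
tcp_pos: [0.3731, 0.0416, 0.1439]
ee_rot: [[0.003, -1.0, 0.002], [-1.0, -0.003, 0.001], [-0.001, -0.002, -1.0]]
wrist_force: [0.5, -1.0, -0.2]
gripper_width: 0.572
gripper_force: 0.0
```

```bash
python3 - <<'E'
from h import *
c=snap("top","top8");d=snap("scene","scene8");s=sense();print(s["tcp_pos"],s["wrist_force"],s["gripper_width"])
g=c["image"].mean(2);p=np.load("jig.npy")
u,v=map(int,proj(c,(.419,-.206,.02)));print(u,v);print(g[v-27:v+28:3,u-38:u+39:4].astype(int))
f=lambda P:tuple(map(float,proj(d,J(P,*p[:3]))))
gs=d["image"].mean(2).astype(np.float32)
print([(round(y,3),int(cv2.getRectSubPix(gs,(1,1),f((0,y,.095)))[0,0])) for y in np.arange(.05,.09,.003)])
E
```

```text
[0.37251233 0.03960724 0.14336609] [ 0.25138653 -0.55701161 -0.27573149] 0.5725870893037336
350 238
[[139 136 138 136 137 133 137 136 133 136 131 133 138 133 136 133 134 136
  138 136]
 [134 135 127  87 119 117 115 115 117 113 110 116 108 112 113 116 139 137
  135 135]
 [138 134 134  83  77  90  91  92  91  90  90  91  89  87  91  88  89 144
  138 137]
 [136 136  99  74  78  79  74  82  76  73  83  82  74  70  77  62  77  79
  138 139]
 [135 135  99  97  94  92  94  96  91  93  94  94  89  90  88  92  92  26
  137 141]
 [135 134 107  96  95  96  96  93  96  94  93  94  89  92  92  91  93  27
  143 138]
 [135 135  97  95  89  93  92  57  61  63  63  64  96  94  93  95  99  25
  140 139]
 [137 137  68  97  90  94  88 114 105 104  97  95  86  93  91  92  93  33
  137 139]
 [139 136  68  98  89  92  93 167 154 152 152 146 151  92  94  90  94  32
  143 141]
 [133 136  57  95  92  92  88 177 168 176 181 181 189  94  91  93  96  35
  139 140]
 [134 135  36  94  92  89  94 135 135 136 140 142 144  90  92  93  99  43
  139 137]
 [140 138  32 100  96  95  93  91  89  91  89  91  93  93  95  95
[... 278 characters left out ...]
36 141  25  68  68  66  67  61  63  61  63  62  64  66  64  61  62  50
  136 137]
 [136 141  99  85  89  87  73  75  80  68  80  66  50  55  48  42  43  47
  140 137]
 [142 137 139 135 135 136 137 139 140 139 140 141 137 139 143 141 138 122
  133 133]
 [138 138 139 136 139 135 132 139 138 136 137 137 139 137 134 133 137 138
  137 135]]
[(np.float64(0.05), 221), (np.float64(0.053), 220), (np.float64(0.056), 220), (np.float64(0.059), 220), (np.float64(0.062), 220), (np.float64(0.065), 215), (np.float64(0.068), 184), (np.float64(0.071), 131), (np.float64(0.074), 108), (np.float64(0.077), 104), (np.float64(0.08), 104), (np.float64(0.083), 103), (np.float64(0.086), 103), (np.float64(0.089), 106)]
```

The spacer lies in the tray and the stop face is unchanged at 0.070. I'll hand it in.

```bash
python3 -c "
from station import *
print(finish_job())"
```

```text
the job is handed in; nothing more can be done
None
```

I handed the job in at about 28 s: the spacer is in the larger tray and the stop is still at the snug position, but the knob angle is only judged tight, from the moment rise at its hard stop and its silhouette in the top view; no verdict came back.

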